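# Put the round flasks back on their graded cork rings

## Task

Put the four stoppered round glass flasks back on the wooden board in order of size: each one upright and standing right down inside the cork ring made for its size, the smallest flask in the smallest ring and so on up to the largest. Set each flask down rather than dropping it, do not tip any over, and leave the conical flask and the small sample vial standing where they are.

Things in the scene. Friction and masses are not known exactly. Their poses are not given: they have to be found in the camera images.
- flask_40_mid (a point): smallest round flask: clear glass ball 40 mm across with a small flat foot, straight neck 18 mm across, closed by a fixed white stopper 22 mm across and 12 mm high; 84 mm high, about 40 g. The point lies on its axis half-way up, 42 mm above the foot; z runs up the neck. Grip the neck 18 mm above this point (24 mm below the top), across its 18 mm. Fully home in its ring the foot stands flat on the board, so this point is 42 mm above the ring's origin.
- flask_48_mid (a point): second smallest round flask: clear glass ball 48 mm across with a small flat foot, straight neck 20 mm across, closed by a fixed white stopper 24 mm across and 12 mm high; 96 mm high, about 60 g. The point lies on its axis half-way up, 48 mm above the foot; z runs up the neck. Grip the neck 24 mm above this point (24 mm below the top), across its 20 mm. Fully home in its ring the foot stands flat on the board, so this point is 48 mm above the ring's origin.
- flask_58_mid (a point): second largest round flask: clear glass ball 58 mm across with a small flat foot, straight neck 22 mm across, closed by a fixed white stopper 26 mm across and 12 mm high; 110 mm high, about 90 g. The point lies on its axis half-way up, 55 mm above the foot; z runs up the neck. Grip the neck 31 mm above this point (24 mm below the top), across its 22 mm. Fully home in its ring the foot stands flat on the board, so this point is 55 mm above the ring's origin.
- flask_70_mid (a point): largest round flask: clear glass ball 70 mm across with a small flat foot, straight neck 26 mm across, closed by a fixed white stopper 30 mm across and 12 mm high; 128 mm high, about 140 g. The point lies on its axis half-way up, 64 mm above the foot; z runs up the neck. Grip the neck 40 mm above this point (24 mm below the top), across its 26 mm. Fully home in its ring the foot stands flat on the board, so this point is 64 mm above the ring's origin.
- ring_40: smallest upright cork ring, for the 40 mm flask: 48 mm across inside, 60 mm outside, 20 mm high, open to the board below; 4 mm play round its flask, bigger flasks stay perched on top. Origin: centre of its underside, on the board's top 14 mm above the desk; z up. The rings stand in one graded row, 66, 76 and 85 mm apart (within 3 mm), fixed on a board that may lie any way round.
- ring_48: second smallest upright cork ring, for the 48 mm flask: 57 mm across inside, 69 mm outside, 20 mm high, open to the board below; 4 mm play round its flask, bigger flasks stay perched on top. Origin: centre of its underside, on the board's top 14 mm above the desk; z up. The rings stand in one graded row, 66, 76 and 85 mm apart (within 3 mm), fixed on a board that may lie any way round.
- ring_58: second largest upright cork ring, for the 58 mm flask: 66 mm across inside, 78 mm outside, 20 mm high, open to the board below; 4 mm play round its flask, bigger flasks stay perched on top. Origin: centre of its underside, on the board's top 14 mm above the desk; z up. The rings stand in one graded row, 66, 76 and 85 mm apart (within 3 mm), fixed on a board that may lie any way round.
- ring_70: largest upright cork ring, for the 70 mm flask: 76 mm across inside, 88 mm outside, 20 mm high, open to the board below; 4 mm play round its flask, bigger flasks stay perched on top. Origin: centre of its underside, on the board's top 14 mm above the desk; z up. The rings stand in one graded row, 66, 76 and 85 mm apart (within 3 mm), fixed on a board that may lie any way round.
- conical_mid (a point): conical glass flask, 51 mm across the foot, 83 mm high, standing among the round flasks; not part of the set. The point lies on its axis half-way up.
- vial_mid (a point): screw-cap sample vial, 27 mm across, 60 mm high; not part of the job. The point lies on its axis half-way up.
Mind the look-alikes: they are no part of the job. What is shaped like the part that bears flask_40_mid but blue or yellow is not meant.

How it is judged:
By the outcome, as a careful person would: the job done as asked, in the order asked, and still so for the second after the job is handed in, with the robot touching nothing.
It also fails if it takes over 96 s, if anything falls off the work surface, if the arm or the gripper's body presses on something with over 40 N, if the wrist force passes 120 N, or if a joint passes its speed limit or range.

## Robot

A 6-joint arm with a two-finger parallel gripper is mounted at the origin on a cart in front of the work surface, level with it; the furniture and walls round the work are solid. World frame = base frame: x ahead of the robot, y to its left, z up, the work surface at z = 0. Lengths are in m, angles in rad, forces in N, time in s.
With the tool pointing down it reaches from about 0.375 to 0.9 m from the base axis. Payload 3.1 kg.
Tool frame: the origin (TCP) lies where the fingers leave the gripper's body, on its centre line; the fingertips stand 70 mm ahead of it and the grasp point (between the pads) lies 51 mm ahead of it; z points along the fingers, y is the line along which they close (so a half turn about z gives the same grasp; the last joint's range is limited). The gripper opens to 87 mm and grips with 3 to 60 N. Pads are 19 mm wide; open, the fingers measure 117 mm over their backs; the gripper's body (75 mm by 190 mm) begins 51 mm behind the grasp point.
Start: joints at [0.952, 0.527, 1.433, -0, 1.181, -0.178], TCP at [0.267, 0.565, 0.292] pointing down, gripper open.
Joint ranges: [-3.08, 3.08], [-0.75, 2.2], [0.22, 2.44], [-1.43, 4.57], [0, 2.65], [-2.85, 2.85]. Speed limits (rad/s): [2.79, 2.79, 3.14, 3.14, 3.14, 3.14].

## Interface

Orientations are given as a unit quaternion [x, y, z, w].
In Python, from rig import robot gives the robot as it stands.
- The arm moves only by the tool send_rows, never from a script. Its argument "deltas" is text: rows parted by semicolons, each of 7 numbers parted by spaces: the shift along the tool's x, y, z in mm, then the turn, a rotation vector about the tool's x, y, z in degrees, then the opening, from 0 (shut) to 1 (fully open). A call has 1 to 10 rows; each row shifts and turns the commanded pose from where the row before left it, along the tool's axes as they then stand; what a row does not reach is not made up. A row lasts 1/8 s, in which the tool goes at most 62.5 mm and 10.7 degrees, less where a joint would pass 70% of its speed; a pose out of reach is approached as far as the arm can. A call is refused whole if a number of a shift passes 62.5 or a number of a turn 10.7, either way. A call with a gripper value outside its range is refused whole. The fingers move at their own pace and stop on an object; "newtons" is the grip in N (left out, the last holds). Time passes only in rows, so rows that do not move let the fingers close. It gives the time, the measured TCP pose, the force, the opening and the grip force at its end, in the units of the state.
- robot.get_obs(): the state, without advancing time (a new reading comes with each control period).
- robot.camera(name): name is "scene" or "top"; returns a dict with "image" (384x512x3 uint8, red, green, blue), "depth" (384x512 float32, m along the optical axis (not along the pixel's ray), 0 where there is no reading), "fovy" (degrees; the focal length in pixels is half the picture's height over the tangent of half this angle, whatever the lens; pixels are square), "cx", "cy" (the principal point, pixels), "k1" (the pictures are not rectified: a ray, as slopes to the right and down, at radius r is drawn at 1 + k1 r^2 times it, then the intrinsics apply), "rvec" (rotation vector, rad) and "tvec" (3), from world to camera coordinates, as OpenCV has them. Camera axes: x right, y down, z forward; pixel columns grow to the right and rows downward; lengths in m; the calibration is good to about 2 mm. A picture is of the moment at which its call begins.
- robot.hand_in(): hands the job in; it is judged then, once.
Trained networks look in the newest picture that a camera, given by its name, has taken for a name from the list of things; names that differ only in an ending like _2 or _b are one class to them, and where a whole thing is asked for, a point or a joint stands for the part that bears it (a point fixed in the world has none). Each returns a list of dicts, best first, with "p" (0 to 1); they miss things now and then, are a little off and sometimes report something else, mostly with a low value. They report only what shows in the picture. A call takes as long as a camera call. They do not tell look-alikes from the thing itself.
- robot.find_in(camera, thing): "box" ([left, top, right, bottom] in pixels, round what is visible of it).
- robot.cut_out(camera, thing): "region" (384x512 bool, what is visible of it) and "box" ([left, top, right, bottom] in pixels, round what is visible of it).
The state is a dict: "time": time; "q": joint angles; "joint_velocities": joint speeds; "joint_torque": joint torques, N m; "position": TCP position; "tool_rot": TCP orientation; "ft_force": force on the tool from outside, world axes, zero at the start; "moment": the same for the moment, N m; "grip_width": finger opening in m; "grip_force": force on a finger pad.
Only numpy, scipy, OpenCV 4.12 (cv2) and the standard library are available. Lean on these libraries where they do the work, as an engineer would, in place of code of your own. Each camera call takes 0.05 s, during which the arm holds its last target. There are 200 camera calls.

## Working session

There is one attempt and no reset: what is moved stays moved. The work goes in short steps, Python scripts to look and compute and a tool call to move; the robot and the scene stay as the last step left them, time stands still between calls to the robot, and variables do not carry over. Pictures are saved under pics/ and viewed, at most 15 in all, crops included, and the job is handed in when it is done.

Besides the shell and the picture viewer there is one more tool, called as name(argument=value, ...), one argument or row to a line, values as JSON. send_rows: Moves the arm, as the interface text tells. Its arguments: {"type":"object","properties":{"deltas":{"type":"string"},"newtons":{"type":"number"}},"required":["deltas"]}

```bash
mkdir -p pics; ls; cat > h.py <<'E'
import numpy as np, cv2
from rig import robot
def cam(n):
    c=robot.camera(n); c['R']=cv2.Rodrigues(np.array(c['rvec'],float))[0]; c['f']=192/np.tan(np.radians(c['fovy'])/2); c['t']=np.array(c['tvec'],float).reshape(3); return c
def und(c,uv):
    d=(np.atleast_2d(uv).astype(float)-[c['cx'],c['cy']])/c['f']; s=d.copy()
    for _ in range(20): s=d/(1+c['k1']*(s**2).sum(1,keepdims=True))
    return s
def at_z(c,uv,z):
    s=und(c,uv); d=np.c_[s,np.ones(len(s))]@c['R']; o=-c['R'].T@c['t']
    return o+d*((z-o[2])/d[:,2])[:,None]
def cloud(c,mask=None):
    m=(c['depth']>0) if mask is None else (mask&(c['depth']>0))
    v,u=np.nonzero(m); s=und(c,np.c_[u,v]); P=np.c_[s,np.ones(len(s))]*c['depth'][v,u][:,None]
    return (P-c['t'])@c['R'],np.c_[u,v]
def proj(c,P):
    p=np.atleast_2d(P)@c['R'].T+c['t']; s=p[:,:2]/p[:,2:]; r=(s**2).sum(1,keepdims=True)
    return s*(1+c['k1']*r)*c['f']+[c['cx'],c['cy']]
def save(c,n): cv2.imwrite('pics/'+n,c['image'][:,:,::-1])
E
python3 - <<'E'
from h import *
np.set_printoptions(precision=4,suppress=True)
for n in ['top','scene']:
    c=cam(n); save(c,n+'0.png'); print(n,c['fovy'],c['k1'],'origin',-c['R'].T@c['t'])
    for t in ['flask_40_mid','flask_48_mid','flask_58_mid','flask_70_mid','ring_40','ring_48','ring_58','ring_70','conical_mid','vial_mid']:
        print(t,[(np.round(d['box']).tolist(),round(d['p'],2)) for d in robot.find_in(n,t)[:5]])
E
```

```text
pics
top 46.049613266026306 -0.13603227973737922 origin [0.2708 0.0039 1.1727]
flask_40_mid [([322.0, 176.0, 336.0, 191.0], 0.69), ([368.0, 161.0, 386.0, 175.0], 0.56), ([325.0, 213.0, 337.0, 228.0], 0.54)]
flask_48_mid [([370.0, 234.0, 397.0, 260.0], 0.58), ([118.0, 225.0, 139.0, 247.0], 0.51)]
flask_58_mid [([372.0, 236.0, 398.0, 260.0], 0.65)]
flask_70_mid [([359.0, 196.0, 392.0, 221.0], 0.73)]
ring_40 [([266.0, 205.0, 304.0, 239.0], 0.81), ([261.0, 131.0, 282.0, 150.0], 0.57), ([267.0, 174.0, 299.0, 202.0], 0.54), ([260.0, 151.0, 287.0, 175.0], 0.48)]
ring_48 [([266.0, 205.0, 304.0, 239.0], 0.81), ([261.0, 131.0, 282.0, 150.0], 0.57), ([267.0, 174.0, 299.0, 202.0], 0.54), ([260.0, 151.0, 287.0, 175.0], 0.48)]
ring_58 [([266.0, 205.0, 304.0, 239.0], 0.81), ([261.0, 131.0, 282.0, 150.0], 0.57), ([267.0, 174.0, 299.0, 202.0], 0.54), ([260.0, 151.0, 287.0, 175.0], 0.48)]
ring_70 [([266.0, 205.0, 304.0, 239.0], 0.81), ([261.0, 131.0, 282.0, 150.0], 0.57), ([267.0, 174.0, 299.0, 202.0], 0.54), ([260.0, 151.0, 287.0, 175.0], 0.48)]
conical_mid [([170.0, 236.0, 186.0, 250.0], 0.5)]
vial_
[... 521 characters left out ...]
ng_40 [([239.0, 208.0, 272.0, 234.0], 0.9), ([274.0, 185.0, 296.0, 204.0], 0.79), ([262.0, 195.0, 286.0, 215.0], 0.74), ([288.0, 173.0, 307.0, 190.0], 0.46)]
ring_48 [([239.0, 208.0, 272.0, 234.0], 0.9), ([274.0, 185.0, 296.0, 204.0], 0.79), ([262.0, 195.0, 286.0, 215.0], 0.74), ([288.0, 173.0, 307.0, 190.0], 0.46)]
ring_58 [([239.0, 208.0, 272.0, 234.0], 0.9), ([274.0, 185.0, 296.0, 204.0], 0.79), ([262.0, 195.0, 286.0, 215.0], 0.74), ([288.0, 173.0, 307.0, 190.0], 0.46)]
ring_70 [([239.0, 208.0, 272.0, 234.0], 0.9), ([274.0, 185.0, 296.0, 204.0], 0.79), ([262.0, 195.0, 286.0, 215.0], 0.74), ([288.0, 173.0, 307.0, 190.0], 0.46)]
conical_mid [([169.0, 168.0, 185.0, 197.0], 0.73)]
vial_mid []
```

```bash
python3 - <<'E'
import cv2
a=cv2.imread('pics/top0.png')[110:290,230:430]; cv2.imwrite('pics/top0c.png',cv2.resize(a,(666,600),interpolation=cv2.INTER_CUBIC))
a=cv2.imread('pics/scene0.png')[140:320,130:390]; cv2.imwrite('pics/scene0c.png',cv2.resize(a,(800,554),interpolation=cv2.INTER_CUBIC))
E
```

```text
(no output)
```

View pics/top0.png

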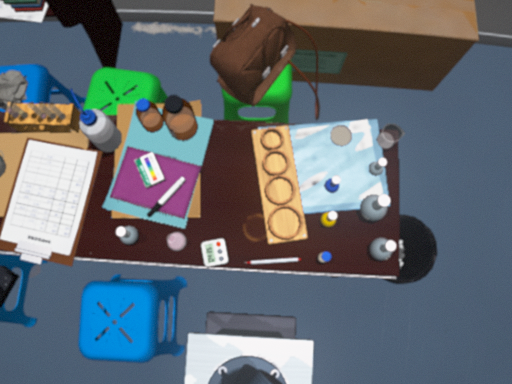

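View pics/top0c.png

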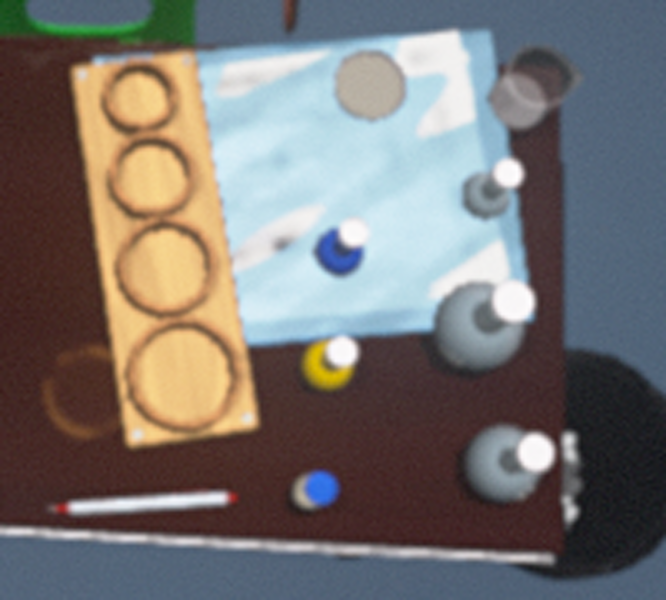

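View pics/scene0c.png

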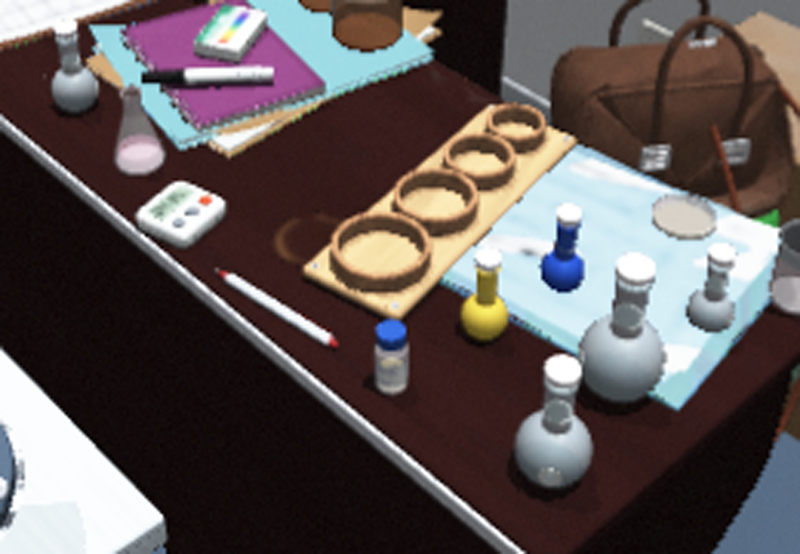

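The top view shows clear flasks at about (127,234) [48], (377,166) [40], (375,208) [70] and (383,248) [58]. The rings run up the board from large at (286,222) to small at (271,140). Blue (332,184) and yellow (329,220) are decoys, the conical flask is at (177,240) and the vial at (324,257).

```bash
python3 - <<'E'
from h import *
np.set_printoptions(precision=4,suppress=True)
c=cam('top'); P,uv=cloud(c); Z=np.zeros((384,512,3)); Z[uv[:,1],uv[:,0]]=P
im=c['image'].astype(int); white=(im.min(2)>205)
print('table z',np.median(P[(abs(P[:,2])<.03)][:,2]))
print('tcp px',proj(c,[robot.get_obs()['position']]))
for n,(u,v),h in [('40',(382,162),.084),('48',(120,231),.096),('58',(391,246),.110),('70',(384,200),.128),('yel',(332,215),.084),('blue',(335,180),.084),('conical',(177,240),.083),('vial',(326,256),.06)]:
    if n in('conical','vial'): sel=np.zeros((384,512),bool); sel[v-7:v+8,u-7:u+8]=1; sel&=Z[:,:,2]>h-.012
    else:
        sel=np.zeros((384,512),bool); sel[v-12:v+13,u-12:u+13]=1; sel&=white&(Z[:,:,2]>h-.015)
    q=Z[sel]; vv,uu=np.nonzero(sel)
    if len(q)==0: print(n,'none');continue
    zt=np.median(q[:,2]); b=np.array([uu.min()+uu.max(),vv.min()+vv.max()])/2
    print(n,len(q),'ztop',zt, np.percentile(q[:,2],90),'med',np.median(q[:,:2],0),'boxcentre@z',at_z(c,b,zt)[0,:2],'mean',at_z(c,[uu.mean(),vv.mean()],zt)[0,:2])
# support heights near flasks
for u,v in [(365,175),(350,205),(370,230),(150,235),(340,150),(310,140),(375,150),(384,180),(360,222),(290,160)]: print((u,v),Z[v,u])
# rings
s=robot.cut_out('top','ring_40')
for d in s[:5]: print(d['p'],np.round(d['box']))
hsv=cv2.cvtColor(c['image'],cv2.COLOR_RGB2HSV)
for u,v in [(271,140),(274,163),(281,188),(286,222)]:
    print(u,v,im[v,u],Z[v,u])
from scipy.optimize import least_squares
for (u,v),ro in zip([(271,140),(274,163),(281,188),(286,222)],[.030,.0345,.039,.044]):
    c0=at_z(c,(u,v),.03)[0,:2]
    # dark ring: minimise brightness on annulus mid radius at z=.034
    g=cv2.GaussianBlur(c['image'],(0,0),.6).astype(np.float32).mean(2)
    th=np.linspace(0,2*np.pi,120)[:,None]
    def cost(p,r,z):
        pts=np.c_[p[0]+r*np.cos(th),p[1]+r*np.sin(th),np.full((120,1),z)]
        m=proj(c,pts).astype(np.float32); return cv2.remap(g,m[:,:1],m[:,1:],cv2.INTER_LINEAR).mean()
    best=min(((cost(c0+[dx,dy],ro-.003,.034),dx,dy) for dx in np.arange(-.016,.0161,.001) for dy in np.arange(-.016,.0161,.001)))
    print('ring',ro,c0+best[1:],best)
    m=(abs(P[:,2]-.034)<.006)&(np.hypot(*(P[:,:2]-c0-best[1:]).T)<ro+.008)
    q=P[m]; f=least_squares(lambda x:np.hypot(q[:,0]-x[0],q[:,1]-x[1])-ro+.003,c0+best[1:],loss='soft_l1',f_scale=.003); print('   cloud',len(q),f.x,np.median(q[:,2]))
E
```

```text
table z 0.004436988924251779
tcp px [[-22.2768 269.2399]]
40 48 ztop 0.08288975503251278 0.08539872618425941 med [ 0.6038 -0.3075] boxcentre@z [ 0.6037 -0.3076] mean [ 0.6037 -0.3078]
48 67 ztop 0.0947690748093302 0.09654338725673531 med [0.3876 0.3296] boxcentre@z [0.3877 0.3297] mean [0.3875 0.3298]
58 80 ztop 0.10883033632282826 0.11062251139114625 med [ 0.3894 -0.3206] boxcentre@z [ 0.389  -0.3211] mean [ 0.3892 -0.3206]
70 114 ztop 0.1272844182886899 0.12969392142170896 med [ 0.4956 -0.2982] boxcentre@z [ 0.496  -0.2982] mean [ 0.4959 -0.2983]
yel 54 ztop 0.0832677735207604 0.08545151696637517 med [ 0.4595 -0.1826] boxcentre@z [ 0.4606 -0.1837] mean [ 0.4598 -0.1835]
blue 54 ztop 0.083241610074869 0.08605697585169177 med [ 0.551  -0.1902] boxcentre@z [ 0.5507 -0.1893] mean [ 0.5507 -0.19  ]
conical 21 ztop 0.08171531969005785 0.0831505307880447 med [0.3831 0.2034] boxcentre@z [0.3802 0.203 ] mean [0.3815 0.2034]
vial 67 ztop 0.059687582454232696 0.06254734845533276 med [ 0.3602 -0.1742] boxcentre@z [ 0.359  -0.1745] mean [ 0.3599 -0.174 ]
(365, 175) [ 0.5855 -0.2819  0.0095]
(35
[... 598 characters left out ...]
 130] [ 0.4463 -0.0752  0.0127]
ring 0.03 [ 0.6609 -0.025 ] (np.float32(109.63997), np.float64(1.3877787807814457e-17), np.float64(1.3877787807814457e-17))
   cloud 176 [ 0.6662 -0.0266] 0.03280652535833166
ring 0.0345 [ 0.596  -0.0379] (np.float32(115.66459), np.float64(-0.001999999999999988), np.float64(-0.001999999999999988))
   cloud 218 [ 0.6009 -0.0395] 0.03261643767328046
ring 0.039 [ 0.5238 -0.0522] (np.float32(120.767624), np.float64(-0.007999999999999993), np.float64(0.005000000000000018))
   cloud 239 [ 0.5285 -0.0543] 0.032556271251297626
ring 0.044 [ 0.4277 -0.0901] (np.float32(124.27885), np.float64(-0.016), np.float64(-0.016))
   cloud 140 [ 0.4457 -0.0713] 0.03252092289260056
```

```bash
python3 - <<'E'
from h import *
from scipy.optimize import least_squares
np.set_printoptions(precision=4,suppress=True)
o=robot.get_obs(); from scipy.spatial.transform import Rotation as R
print('Rtool',R.from_quat(o['tool_rot']).as_matrix(),o['position'],o['grip_width'])
ro=np.array([.030,.0345,.039,.044])
for n in ['top','scene']:
    c=cam(n); P,uv=cloud(c); C=np.array([[.6662,-.0266],[.6009,-.0395],[.5285,-.0543],[.4457,-.0713]])
    dark=c['image'].astype(int).mean(2)[uv[:,1],uv[:,0]]<150
    for it in range(3):
        for i in range(4):
            r=np.hypot(*(P[:,:2]-C[i]).T); m=(P[:,2]>.024)&(P[:,2]<.045)&(r<ro[i]+.010)&(r>ro[i]-.014)&dark
            q=P[m]; C[i]=least_squares(lambda x:np.hypot(q[:,0]-x[0],q[:,1]-x[1])-ro[i]+.003,C[i],loss='soft_l1',f_scale=.003).x
    print(n,C,np.linalg.norm(np.diff(C,axis=0),axis=1),len(q))
# scene flasks: white stopper
S={'40':(.6037,-.3077,.084),'48':(.3876,.3297,.096),'58':(.3892,-.3208,.110),'70':(.4958,-.2983,.128)}
w=c['image'].min(2)>170
for k,(x,y,h) in S.items():
    p=proj(c,[(x,y,h-.006)])[0]; q=P[(np.hypot(P[:,0]-x,P[:,1]-y)<.03)&(P[:,2]>h-.014)&(P[:,2]<h+.01)]
    a=q[q[:,2]>h-.004]
    vv,uu=np.nonzero(w[int(p[1])-9:int(p[1])+10,int(p[0])-9:int(p[0])+10])
    print(k,'proj',p,'white centroid',np.array([uu.mean(),vv.mean()])+p.astype(int)-9,len(q),'cloud med',np.median(q,0),'top',a[:,:2].mean(0) if len(a) else None)
P,uv=cloud(cam('top'))
m=(P[:,0]>.62)&(P[:,0]<.8)&(P[:,1]<-.25)&(P[:,1]>-.42)&(P[:,2]>.02); print('beaker',P[m].min(0),P[m].max(0))
E
```

```text
Rtool [[-0.9044  0.4267  0.    ]
 [ 0.4267  0.9044  0.    ]
 [-0.      0.     -1.    ]] [0.2666 0.5652 0.2923] 0.0869209900525038
top [[ 0.6645 -0.0263]
 [ 0.6004 -0.0388]
 [ 0.5281 -0.0537]
 [ 0.4446 -0.0707]] [0.0653 0.0738 0.0852] 189
scene [[ 0.6636 -0.0291]
 [ 0.5977 -0.0423]
 [ 0.5268 -0.0574]
 [ 0.4439 -0.0746]] [0.0672 0.0725 0.0847] 180
40 proj [363.7292 222.2077] white centroid [363.2872 221.2939] 69 cloud med [ 0.5997 -0.3116  0.0815] top [ 0.6027 -0.3105]
48 proj [150.7952 149.1351] white centroid [149.1098 144.3179] 50 cloud med [0.3848 0.3252 0.0932] top [0.3867 0.3279]
58 proj [312.258  260.3803] white centroid [312.6421 259.8737] 126 cloud med [ 0.3856 -0.3246  0.1081] top [ 0.3882 -0.3226]
70 proj [335.8276 226.8788] white centroid [335.04 224.7 ] 136 cloud med [ 0.4908 -0.3026  0.1262] top [ 0.4934 -0.3008]
beaker [ 0.6649 -0.3721  0.0205] [ 0.7167 -0.3121  0.0701]
```

```bash
cat >> h.py <<'E'
def go(x,y,ztcp=None):
    from scipy.spatial.transform import Rotation as R
    o=robot.get_obs(); M=R.from_quat(o['tool_rot']).as_matrix(); p=np.array(o['position'])
    d=np.array([x,y,p[2] if ztcp is None else ztcp])-p
    print('t',round(o['time'],2),'pos',np.round(p,4),'down',np.round(M[:,2],3),'ydir',np.round(M[:,1],3),'tool mm',np.round(1000*M.T@d,1),'grip',round(o['grip_width'],4),np.round(o['grip_force'],1),'F',np.round(o['ft_force'],1))
E
```

send_rows(
  deltas="0 0 0 0 0 -9 1;0 0 0 0 0 -9 1;0 0 0 0 0 -9 1;0 0 0 0 0 -9 1;-10 -35 0 0 0 0 1;-10 -55 0 0 0 0 1;-10 -57 0 0 0 0 1;-10 -57 0 0 0 0 1;-10 -57 0 0 0 0 1;-10 -57 0 0 0 0 1",
)

```text
time: 2.6
position: [0.3855, 0.2624, 0.2926]
tool_rot: [-0.094, 0.996, 0.0, 0.001]
ft_force: [0.7, 0.7, -0.5]
grip_width: 0.0868
grip_force: 0.0
```

send_rows(
  deltas="-11 -57 0 0 0 0 1;-11 -57 0 0 0 0 1;-11 -57 0 0 0 0 1;-11 -57 0 0 0 0 1;-11 -57 0 0 0 0 1;-11 -57 0 0 0 0 1;-11 -57 0 0 0 0 1;-11 -57 0 0 0 0 1;-10 -57 0 0 0 0 1;-10 -40 0 0 0 0 1",
)

```text
time: 3.85
position: [0.5946, -0.262, 0.2923]
tool_rot: [-0.093, 0.996, -0.0, 0.0]
ft_force: [0.2, -0.2, -0.2]
grip_width: 0.087
grip_force: 0.0
```

```bash
python3 -c "
from h import *
go(.6035,-.308,.111)"
```

```text
t 3.85 pos [ 0.5946 -0.262   0.2923] down [ 0.001 -0.001 -1.   ] ydir [-0.185  0.983 -0.001] tool mm [-1.000e-01 -4.670e+01  1.813e+02] grip 0.087 0.0 F [ 0.2 -0.2 -0.2]
```

send_rows(
  deltas="0 -20 20 0 0 0 1;0 -20 40 0 0 0 1;0 -7 40 0 0 0 1;0 0 15 0 0 0 1;0 0 0 0 0 0 1",
)

```text
time: 4.47
position: [0.6019, -0.3038, 0.1757]
tool_rot: [-0.094, 0.996, 0.001, -0.002]
ft_force: [-0.0, 0.7, 0.6]
grip_width: 0.0871
grip_force: 0.0
```

```bash
python3 -c "
from h import *
go(.6035,-.308,.111)
c=cam('top');save(c,'a.png')
s=cam('scene');save(s,'b.png');a=s['image'][170:290,270:430,::-1];cv2.imwrite('pics/b1.png',cv2.resize(a,(800,600)))"
```

```text
t 4.47 pos [ 0.6019 -0.3038  0.1757] down [-0.003  0.003 -1.   ] ydir [-0.187  0.982  0.003] tool mm [-1.  -4.7 64.7] grip 0.0871 0.0 F [-0.   0.7  0.6]
```

View pics/b1.png

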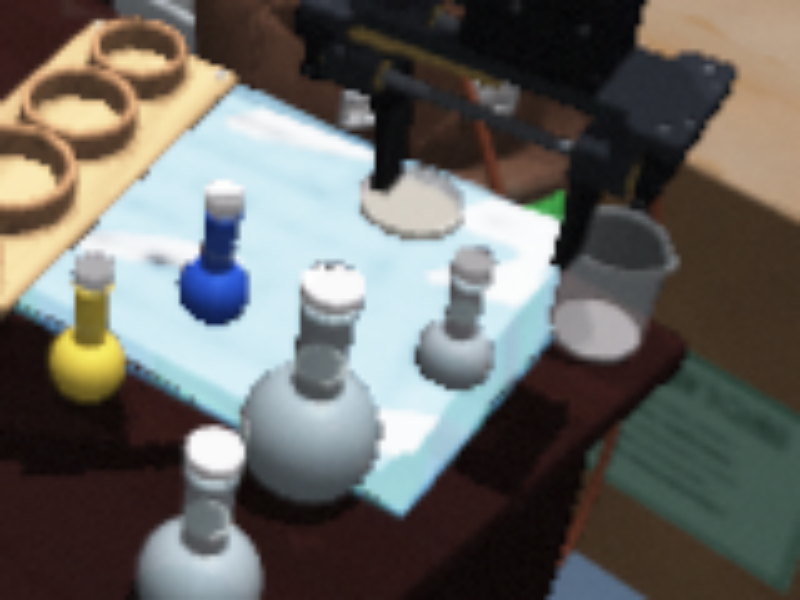

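The scene view shows the fingers straddling the 40 mm flask from above, with the stopper at crop (473,265); the beaker is clear behind it.

send_rows(
  deltas="-1 -4 20 0 0 0 1;0 0 22 0 0 0 1;0 0 15 0 0 0 1;0 0 7 0 0 0 1;0 0 0 0 0 0 1;0 0 0 0 0 0 1",
)

```text
time: 5.32
position: [0.605, -0.3094, 0.114]
tool_rot: [-0.094, 0.996, -0.001, 0.001]
ft_force: [0.2, 0.2, -0.1]
grip_width: 0.087
grip_force: 0.0
```

```bash
python3 -c "
from h import *
go(.6035,-.308,.111)
"
```

```text
t 5.33 pos [ 0.605  -0.3094  0.114 ] down [ 0.001 -0.001 -1.   ] ydir [-0.186  0.982 -0.001] tool mm [1.2 1.7 3. ] grip 0.087 0.0 F [ 0.2  0.2 -0.1]
```

send_rows(
  deltas="1 1 2 0 0 0 0.4;0 0 0 0 0 0 0.3;0 0 0 0 0 0 0.2;0 0 0 0 0 0 0.1;0 0 0 0 0 0 0.1;0 0 0 0 0 0 0;0 0 0 0 0 0 0",
  newtons=12,
)

```text
time: 6.2
position: [0.6034, -0.3083, 0.1113]
tool_rot: [-0.094, 0.996, -0.0, 0.0]
ft_force: [-0.7, -0.5, 0.6]
grip_width: 0.0247
grip_force: 0.0
```

```bash
python3 -c "
from h import *
go(.664,-.027,.25)
"
```

```text
t 6.2 pos [ 0.6034 -0.3083  0.1113] down [ 0. -0. -1.] ydir [-0.186  0.982 -0.   ] tool mm [-112.   265.  -138.7] grip 0.0247 0.0 F [-0.7 -0.5  0.6]
```

send_rows(
  deltas="0 0 0 0 0 0 0;0 0 0 0 0 0 0;0 0 0 0 0 0 0;0 0 -10 0 0 0 0;0 0 -30 0 0 0 0;0 0 -40 0 0 0 0;0 0 -30 0 0 0 0;0 0 -10 0 0 0 0",
)

```text
time: 7.2
position: [0.6043, -0.3089, 0.2343]
tool_rot: [-0.094, 0.996, -0.002, 0.002]
ft_force: [0.1, 0.3, -0.8]
grip_width: 0.0206
grip_force: 12.0
```

```bash
python3 -c "
from h import *
go(.664,-.027,.25)
"
```

```text
t 7.2 pos [ 0.6043 -0.3089  0.2343] down [ 0.004 -0.003 -1.   ] ydir [-0.186  0.982 -0.004] tool mm [-111.3  265.7  -16.3] grip 0.0206 12.0 F [ 0.1  0.3 -0.8]
```

send_rows(
  deltas="-10 20 0 0 0 0 0;-20 45 0 0 0 0 0;-20 50 0 0 0 0 0;-20 50 0 0 0 0 0;-20 50 0 0 0 0 0;-15 35 0 0 0 0 0;-6 15 10 0 0 0 0;0 0 20 0 0 0 0;0 0 20 0 0 0 0;0 0 0 0 0 0 0",
)

```text
time: 8.45
position: [0.6608, -0.0271, 0.1778]
tool_rot: [-0.093, 0.996, 0.001, -0.004]
ft_force: [-0.3, 0.7, -0.2]
grip_width: 0.0208
grip_force: 12.0
```

```bash
python3 -c "
from h import *
go(.664,-.027,.165)
s=cam('scene');a=s['image'][120:240,220:380,::-1];cv2.imwrite('pics/c1.png',cv2.resize(a,(800,600)))"
```

```text
t 8.45 pos [ 0.6608 -0.0271  0.1778] down [-0.007  0.001 -1.   ] ydir [-0.186  0.983  0.003] tool mm [-3.3 -0.5 12.7] grip 0.0208 12.0 F [-0.3  0.7 -0.2]
```

View pics/c1.png

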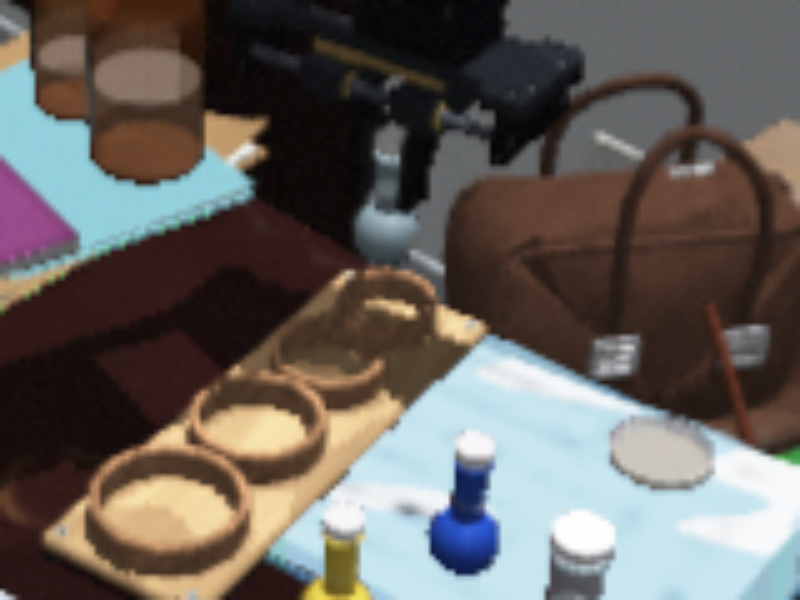

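The flask hangs upright over the smallest ring (ball at crop (387,230), ring at (388,305)).

send_rows(
  deltas="-2 0 10 0 0 0 0;0 0 10 0 0 0 0;0 0 4 0 0 0 0;0 0 0 0 0 0 0;0 0 0 0 0 0 0",
)

```text
time: 9.12
position: [0.6652, -0.0269, 0.1576]
tool_rot: [-0.094, 0.996, -0.0, 0.0]
ft_force: [0.4, -0.5, -0.4]
grip_width: 0.0207
grip_force: 12.0
```

```bash
python3 -c "
from h import *
go(.664,-.027,.125)
s=cam('scene');a=s['image'][150:225,250:350,::-1];b=cv2.resize(a,(400,300),interpolation=cv2.INTER_CUBIC)
t=cam('top');a=t['image'][105:180,220:320,::-1];cv2.imwrite('pics/d1.png',np.hstack([b,cv2.resize(a,(400,300),interpolation=cv2.INTER_CUBIC)]))"
```

```text
t 9.12 pos [ 0.6652 -0.0269  0.1576] down [ 0.001 -0.    -1.   ] ydir [-0.186  0.982 -0.   ] tool mm [ 1.2  0.1 32.6] grip 0.0207 12.0 F [ 0.4 -0.5 -0.4]
```

View pics/d1.png

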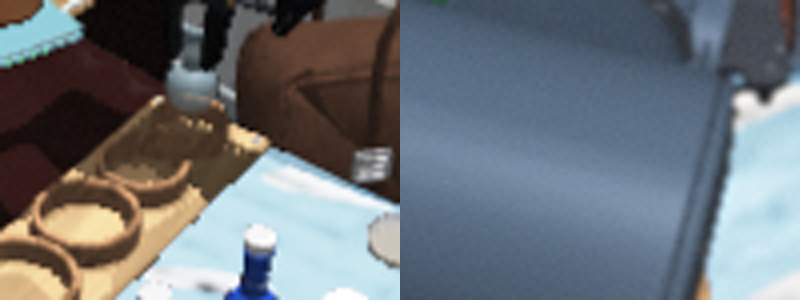

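send_rows(
  deltas="1 0 8 0 0 0 0;0 0 8 0 0 0 0;0 0 5 0 0 0 0;0 0 4 0 0 0 0;0 0 0 0 0 0 0;0 0 0 0 0 0 0",
)

```text
time: 9.98
position: [0.6642, -0.0271, 0.1324]
tool_rot: [-0.094, 0.996, -0.0, 0.0]
ft_force: [-0.0, 0.1, -0.4]
grip_width: 0.021
grip_force: 12.0
```

```bash
python3 -c "
from h import *
go(.664,-.027,.125)
"
```

```text
t 9.97 pos [ 0.6642 -0.0271  0.1324] down [ 0. -0. -1.] ydir [-0.186  0.982 -0.   ] tool mm [0.2 0.1 7.4] grip 0.021 12.0 F [-0.   0.1 -0.4]
```

send_rows(
  deltas="0 0 2 0 0 0 0;0 0 2 0 0 0 0;0 0 1 0 0 0 0;0 0 1 0 0 0 0;0 0 0 0 0 0 0;0 0 0 0 0 0 0",
)

```text
time: 10.72
position: [0.664, -0.027, 0.1263]
tool_rot: [-0.094, 0.996, -0.0, 0.0]
ft_force: [0.1, 0.5, -0.0]
grip_width: 0.0205
grip_force: 12.0
```

send_rows(
  deltas="0 0 1 0 0 0 0;0 0 0 0 0 0 0;0 0 0 0 0 0 0",
)

```text
time: 11.1
position: [0.664, -0.0271, 0.1252]
tool_rot: [-0.094, 0.996, 0.0, -0.0]
ft_force: [0.1, 0.8, -0.7]
grip_width: 0.021
grip_force: 12.0
```

send_rows(
  deltas="0 0 0.7 0 0 0 0;0 0 0 0 0 0 0;0 0 0 0 0 0 0",
)

```text
time: 11.48
position: [0.6644, -0.0271, 0.1251]
tool_rot: [-0.094, 0.996, -0.0, 0.0]
ft_force: [0.2, 0.3, 4.4]
grip_width: 0.0209
grip_force: 12.0
```

send_rows(
  deltas="0 0 0.7 0 0 0 0;0 0 0 0 0 0 0;0 0 0 0 0 0 0",
)

```text
time: 11.85
position: [0.6647, -0.0271, 0.1251]
tool_rot: [-0.094, 0.996, -0.0, 0.001]
ft_force: [0.1, 0.1, 7.1]
grip_width: 0.0209
grip_force: 12.0
```

send_rows(
  deltas="0 0 -1 0 0 0 0;0 0 0 0 0 0 0.3;0 0 0 0 0 0 0.5;0 0 0 0 0 0 0.7;0 0 0 0 0 0 0.9;0 0 0 0 0 0 0.9;0 0 -10 0 0 0 0.9;0 0 -30 0 0 0 0.9;0 0 -50 0 0 0 0.9;0 0 -50 0 0 0 0.9",
)

```text
time: 13.1
position: [0.6639, -0.027, 0.2668]
tool_rot: [-0.094, 0.996, -0.0, 0.0]
ft_force: [0.6, 0.0, -0.7]
grip_width: 0.0779
grip_force: 0.0
```

```bash
python3 -c "
from h import *
go(.387,.329,.255)
s=cam('scene');a=s['image'][150:225,250:350,::-1];cv2.imwrite('pics/e1.png',cv2.resize(a,(600,450),interpolation=cv2.INTER_CUBIC))"
```

```text
t 13.1 pos [ 0.6639 -0.027   0.2668] down [ 0. -0. -1.] ydir [-0.186  0.982 -0.   ] tool mm [205.7 401.4  11.7] grip 0.0779 0.0 F [ 0.6  0.  -0.7]
```

View pics/e1.png

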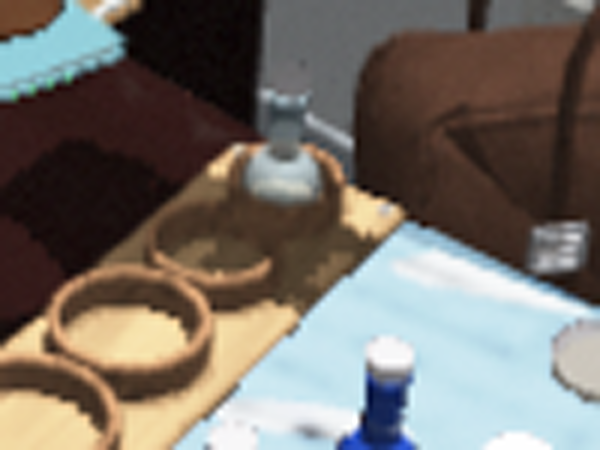

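The smallest flask sits upright and deep in its ring at crop (285,175). Now the 48 mm flask.

send_rows(
  deltas="25 25 0 0 0 0 1;30 45 0 0 0 0 1;30 50 0 0 0 0 1;30 50 0 0 0 0 1;25 50 0 0 0 0 1;25 50 0 0 0 0 1;20 50 0 0 0 0 1;10 45 0 0 0 0 1;10 26 0 0 0 0 1;0 10 20 0 0 0 1",
)

```text
time: 14.4
position: [0.3876, 0.3308, 0.2466]
tool_rot: [-0.095, 0.995, 0.001, 0.002]
ft_force: [1.3, -1.4, -0.3]
grip_width: 0.0872
grip_force: 0.0
```

send_rows(
  deltas="0 0 30 0 0 0 1;0 0 30 0 0 0 1;0 0 15 0 0 0 1;0 0 0 0 0 0 1;0 0 0 0 0 0 1",
)

```text
time: 15.02
position: [0.3885, 0.329, 0.1708]
tool_rot: [-0.094, 0.996, 0.0, 0.001]
ft_force: [0.5, 0.2, -0.3]
grip_width: 0.0867
grip_force: 0.0
```

```bash
python3 -c "
from h import *
go(.387,.329,.123)
s=cam('scene');a=s['image'][110:210,110:230,::-1];b=cv2.resize(a,(480,400),interpolation=cv2.INTER_CUBIC);cv2.imwrite('pics/f1.png',b)"
```

```text
t 15.03 pos [0.3885 0.329  0.1708] down [ 0.002  0.001 -1.   ] ydir [-0.186  0.982  0.001] tool mm [ 1.6  0.3 47.8] grip 0.0867 0.0 F [ 0.5  0.2 -0.3]
```

View pics/f1.png

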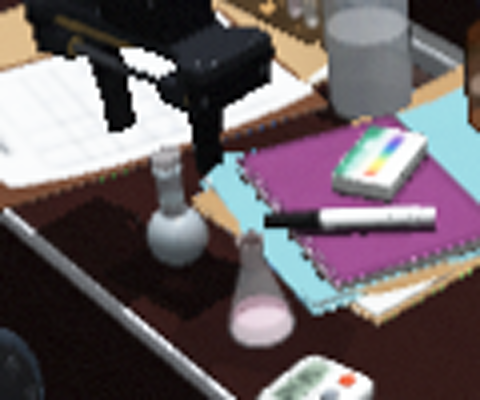

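The fingers straddle the 48 mm flask (stopper at crop (168,160)), well clear of the conical flask. Descend and grip.

send_rows(
  deltas="1 0 20 0 0 0 1;0 0 15 0 0 0 1;0 0 10 0 0 0 1;0 0 2 0 0 0 1;0 0 0 0 0 0 0.5;0 0 0 0 0 0 0.3;0 0 0 0 0 0 0.2;0 0 0 0 0 0 0.1;0 0 0 0 0 0 0;0 0 0 0 0 0 0",
  newtons=14,
)

```text
time: 16.32
position: [0.3869, 0.3285, 0.1229]
tool_rot: [-0.094, 0.996, 0.0, 0.0]
ft_force: [0.1, 0.2, 0.0]
grip_width: 0.0352
grip_force: 0.0
```

send_rows(
  deltas="0 0 0 0 0 0 0;0 0 0 0 0 0 0;0 0 0 0 0 0 0;0 0 0 0 0 0 0",
)

```text
time: 16.82
position: [0.3869, 0.3285, 0.1228]
tool_rot: [-0.094, 0.996, 0.0, 0.0]
ft_force: [0.5, -0.3, -0.3]
grip_width: 0.023
grip_force: 14.0
```

```bash
python3 -c "
from h import *
go(.387,.329,.123)
go(.5995,-.040,.123)
"
```

```text
t 16.82 pos [0.3869 0.3285 0.1228] down [ 0.  0. -1.] ydir [-0.186  0.982  0.   ] tool mm [-0.2  0.4 -0.2] grip 0.023 14.0 F [ 0.5 -0.3 -0.3]
t 16.82 pos [0.3869 0.3285 0.1228] down [ 0.  0. -1.] ydir [-0.186  0.982  0.   ] tool mm [-1.402e+02 -4.017e+02 -2.000e-01] grip 0.023 14.0 F [ 0.5 -0.3 -0.3]
```

send_rows(
  deltas="0 0 -15 0 0 0 0;0 0 -40 0 0 0 0;0 0 -40 0 0 0 0;-10 -20 -10 0 0 0 0;-15 -40 0 0 0 0 0;-15 -50 0 0 0 0 0;-20 -55 0 0 0 0 0;-20 -55 0 0 0 0 0;-20 -55 0 0 0 0 0;-20 -55 0 0 0 0 0",
)

```text
time: 18.08
position: [0.5669, 0.0249, 0.2289]
tool_rot: [-0.093, 0.996, -0.0, 0.0]
ft_force: [0.5, 0.3, 0.0]
grip_width: 0.0227
grip_force: 14.0
```

send_rows(
  deltas="-12 -45 0 0 0 0 0;-8 -22 10 0 0 0 0;0 -5 20 0 0 0 0;0 0 10 0 0 0 0;0 0 0 0 0 0 0;0 0 0 0 0 0 0",
)

```text
time: 18.82
position: [0.5994, -0.0395, 0.1883]
tool_rot: [-0.094, 0.996, -0.0, 0.0]
ft_force: [0.4, -0.6, -0.8]
grip_width: 0.0228
grip_force: 14.0
```

```bash
python3 -c "
from h import *
go(.5995,-.040,.137)
s=cam('scene');a=s['image'][140:230,240:360,::-1];cv2.imwrite('pics/g1.png',cv2.resize(a,(600,450),interpolation=cv2.INTER_CUBIC))"
```

```text
t 18.82 pos [ 0.5994 -0.0395  0.1883] down [ 0.  0. -1.] ydir [-0.188  0.982 -0.   ] tool mm [-0.  -0.6 51.3] grip 0.0228 14.0 F [ 0.4 -0.6 -0.8]
```

View pics/g1.png

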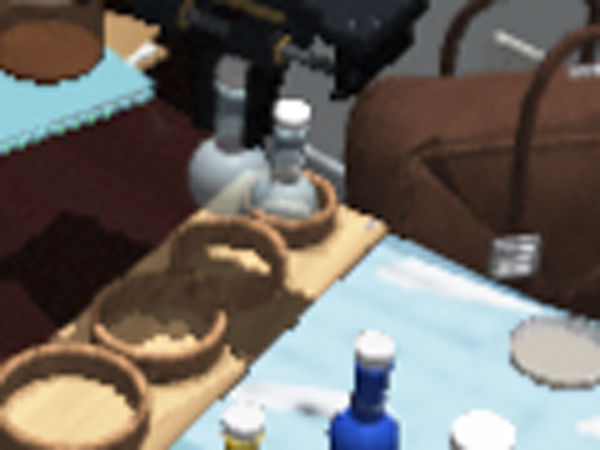

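The 48 mm flask is above ring_48 (ball (228,170), ring (230,260)), and the 40 mm flask is standing home. Lower it.

send_rows(
  deltas="0 0 10 0 0 0 0;0 0 10 0 0 0 0;0 0 8 0 0 0 0;0 0 6 0 0 0 0;0 0 5 0 0 0 0;0 0 5 0 0 0 0;0 0 3 0 0 0 0;0 0 2 0 0 0 0;0 0 0 0 0 0 0;0 0 0 0 0 0 0",
)

```text
time: 20.12
position: [0.5995, -0.0404, 0.139]
tool_rot: [-0.094, 0.996, -0.0, 0.0]
ft_force: [-1.1, -0.1, -0.9]
grip_width: 0.0232
grip_force: 14.0
```

send_rows(
  deltas="0 0 1 0 0 0 0;0 0 0.5 0 0 0 0;0 0 0 0 0 0 0;0 0 0 0 0 0 0",
)

```text
time: 20.62
position: [0.5993, -0.0403, 0.1373]
tool_rot: [-0.094, 0.996, 0.0, -0.0]
ft_force: [-1.1, 0.6, -0.4]
grip_width: 0.0229
grip_force: 14.0
```

send_rows(
  deltas="0 0 0.7 0 0 0 0;0 0 0 0 0 0 0;0 0 0 0 0 0 0",
)

```text
time: 21.0
position: [0.5995, -0.0403, 0.1368]
tool_rot: [-0.094, 0.996, -0.0, 0.0]
ft_force: [-0.3, 0.5, 1.6]
grip_width: 0.0228
grip_force: 14.0
```

send_rows(
  deltas="0 0 0.6 0 0 0 0;0 0 0 0 0 0 0;0 0 0 0 0 0 0",
)

```text
time: 21.38
position: [0.5998, -0.0403, 0.1368]
tool_rot: [-0.094, 0.996, -0.0, 0.001]
ft_force: [-0.1, 1.0, 4.9]
grip_width: 0.0229
grip_force: 14.0
```

Contact at the home height (0.1368, 0.137 expected). Release.

send_rows(
  deltas="0 0 -0.7 0 0 0 0;0 0 0 0 0 0 0.3;0 0 0 0 0 0 0.5;0 0 0 0 0 0 0.7;0 0 0 0 0 0 0.9;0 0 0 0 0 0 0.9;0 0 -10 0 0 0 0.9;0 0 -30 0 0 0 0.9;0 0 -50 0 0 0 0.9;0 0 -50 0 0 0 0.9",
)

```text
time: 22.62
position: [0.5991, -0.0403, 0.2786]
tool_rot: [-0.094, 0.996, 0.0, -0.0]
ft_force: [0.9, 0.5, -0.8]
grip_width: 0.0784
grip_force: 0.0
```

```bash
python3 -c "
from h import *
go(.389,-.321,.27)
s=cam('scene');a=s['image'][140:230,240:360,::-1];cv2.imwrite('pics/h1.png',cv2.resize(a,(600,450),interpolation=cv2.INTER_CUBIC))"
```

```text
t 22.62 pos [ 0.5991 -0.0403  0.2786] down [-0.  0. -1.] ydir [-0.186  0.982  0.   ] tool mm [ 258.8 -236.6    8.6] grip 0.0784 0.0 F [ 0.9  0.5 -0.8]
```

View pics/h1.png

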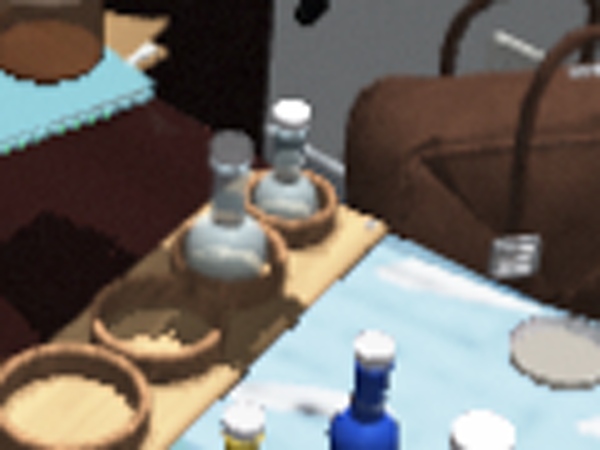

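Both small flasks are home (necks at (230,190) and (290,140)). Next the 58 mm flask.

send_rows(
  deltas="20 -20 0 0 0 0 1;35 -30 0 0 0 0 1;40 -37 0 0 0 0 1;40 -37 0 0 0 0 1;40 -37 0 0 0 0 1;40 -37 0 0 0 0 1;30 -27 10 0 0 0 1;14 -12 20 0 0 0 1;0 0 30 0 0 0 1;0 0 20 0 0 0 1",
)

```text
time: 23.92
position: [0.3886, -0.3217, 0.1963]
tool_rot: [-0.093, 0.996, 0.0, 0.0]
ft_force: [0.6, -0.2, 0.2]
grip_width: 0.0869
grip_force: 0.0
```

send_rows(
  deltas="0 0 10 0 0 0 1;0 0 0 0 0 0 1;0 0 0 0 0 0 1",
)

```text
time: 24.3
position: [0.3895, -0.3218, 0.1876]
tool_rot: [-0.094, 0.996, -0.001, 0.0]
ft_force: [0.2, 0.0, -0.2]
grip_width: 0.0871
grip_force: 0.0
```

```bash
python3 -c "
from h import *
go(.389,-.321,.137)
s=cam('scene');a=s['image'][190:310,260:420,::-1];cv2.imwrite('pics/i1.png',cv2.resize(a,(600,450),interpolation=cv2.INTER_CUBIC))"
```

```text
t 24.3 pos [ 0.3895 -0.3218  0.1876] down [ 0.001 -0.001 -1.   ] ydir [-0.187  0.982 -0.002] tool mm [ 0.4  1.  50.6] grip 0.0871 0.0 F [ 0.2  0.  -0.2]
```

View pics/i1.png

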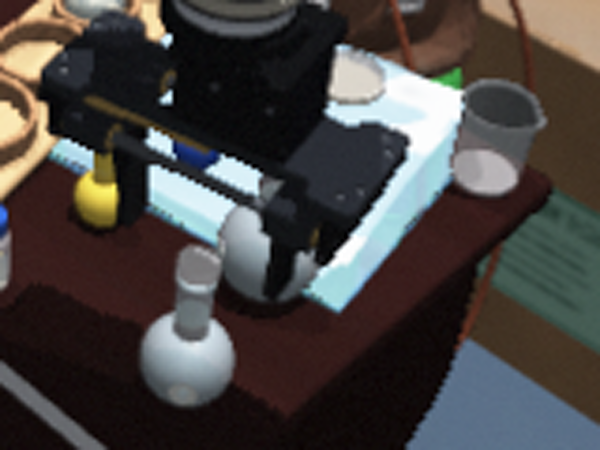

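The fingers straddle the 58 mm flask (stopper at crop (200,265)). Descend and grip.

send_rows(
  deltas="0 1 20 0 0 0 1;0 0 17 0 0 0 1;0 0 10 0 0 0 1;0 0 3 0 0 0 1;0 0 0 0 0 0 0.5;0 0 0 0 0 0 0.3;0 0 0 0 0 0 0.2;0 0 0 0 0 0 0.1;0 0 0 0 0 0 0;0 0 0 0 0 0 0",
  newtons=16,
)

```text
time: 25.6
position: [0.3889, -0.3205, 0.1368]
tool_rot: [-0.094, 0.996, -0.0, 0.0]
ft_force: [-0.8, -0.8, -0.2]
grip_width: 0.035
grip_force: 0.0
```

send_rows(
  deltas="0 0 0 0 0 0 0;0 0 0 0 0 0 0;0 0 0 0 0 0 0;0 0 0 0 0 0 0",
)

```text
time: 26.1
position: [0.3889, -0.3206, 0.1368]
tool_rot: [-0.094, 0.996, -0.0, 0.0]
ft_force: [-0.0, -1.3, -0.1]
grip_width: 0.025
grip_force: 16.0
```

```bash
python3 -c "
from h import *
go(.389,-.321,.137)
go(.5275,-.055,.137)
"
```

```text
t 26.1 pos [ 0.3889 -0.3206  0.1368] down [ 0. -0. -1.] ydir [-0.186  0.982 -0.   ] tool mm [-0.  -0.5 -0.2] grip 0.025 16.0 F [-0.  -1.3 -0.1]
t 26.1 pos [ 0.3889 -0.3206  0.1368] down [ 0. -0. -1.] ydir [-0.186  0.982 -0.   ] tool mm [-185.7  235.1   -0.3] grip 0.025 16.0 F [-0.  -1.3 -0.1]
```

send_rows(
  deltas="0 0 -15 0 0 0 0;0 0 -40 0 0 0 0;0 0 -40 0 0 0 0;0 0 -25 0 0 0 0;-15 25 0 0 0 0 0;-30 40 0 0 0 0 0;-35 45 0 0 0 0 0;-35 45 0 0 0 0 0;-35 45 0 0 0 0 0;-25 25 0 0 0 0 0",
)

```text
time: 27.35
position: [0.5192, -0.0641, 0.2577]
tool_rot: [-0.095, 0.995, 0.0, 0.0]
ft_force: [1.7, -1.0, -0.6]
grip_width: 0.0249
grip_force: 16.0
```

send_rows(
  deltas="-11 10 10 0 0 0 0;0 0 30 0 0 0 0;0 0 20 0 0 0 0;0 0 0 0 0 0 0;0 0 0 0 0 0 0",
)

```text
time: 27.98
position: [0.528, -0.0557, 0.1972]
tool_rot: [-0.093, 0.996, -0.0, 0.0]
ft_force: [-0.6, -0.9, -1.1]
grip_width: 0.0249
grip_force: 16.0
```

```bash
python3 -c "
from h import *
go(.5275,-.055,.151)
s=cam('scene');a=s['image'][140:230,220:340,::-1];cv2.imwrite('pics/j1.png',cv2.resize(a,(600,450),interpolation=cv2.INTER_CUBIC))"
```

```text
t 27.98 pos [ 0.528  -0.0557  0.1972] down [ 0.001 -0.    -1.   ] ydir [-0.186  0.983 -0.   ] tool mm [ 0.3  0.8 46.2] grip 0.0249 16.0 F [-0.6 -0.9 -1.1]
```

View pics/j1.png

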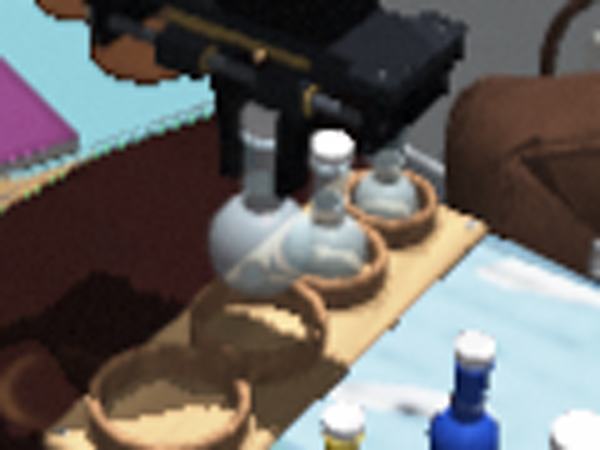

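The 58 mm flask is above ring_58 (ball (260,240), ring (258,325)). Lower it.

send_rows(
  deltas="0 0 10 0 0 0 0;0 1 10 0 0 0 0;0 0 8 0 0 0 0;0 0 6 0 0 0 0;0 0 5 0 0 0 0;0 0 3 0 0 0 0;0 0 2 0 0 0 0;0 0 1 0 0 0 0;0 0 0 0 0 0 0;0 0 0 0 0 0 0",
)

```text
time: 29.28
position: [0.5277, -0.054, 0.1519]
tool_rot: [-0.094, 0.996, -0.0, 0.0]
ft_force: [0.1, -0.3, -0.9]
grip_width: 0.0246
grip_force: 16.0
```

send_rows(
  deltas="0 0 0.7 0 0 0 0;0 0 0 0 0 0 0;0 0 0 0 0 0 0",
)

```text
time: 29.65
position: [0.5276, -0.054, 0.1511]
tool_rot: [-0.094, 0.996, -0.0, 0.0]
ft_force: [0.1, -0.2, -1.5]
grip_width: 0.0246
grip_force: 16.0
```

send_rows(
  deltas="0 0 0.7 0 0 0 0;0 0 0 0 0 0 0;0 0 0 0 0 0 0",
)

```text
time: 30.02
position: [0.5279, -0.0541, 0.1507]
tool_rot: [-0.094, 0.996, -0.0, 0.0]
ft_force: [0.6, -0.1, 3.7]
grip_width: 0.0246
grip_force: 16.0
```

Home height and contact. Release and go to the largest.

send_rows(
  deltas="0 0 -0.4 0 0 0 0;0 0 0 0 0 0 0.3;0 0 0 0 0 0 0.5;0 0 0 0 0 0 0.7;0 0 0 0 0 0 0.9;0 0 0 0 0 0 0.9;0 0 -10 0 0 0 0.9;0 0 -30 0 0 0 0.9;0 0 -50 0 0 0 0.9;0 0 -40 0 0 0 0.9",
)

```text
time: 31.28
position: [0.5278, -0.054, 0.2832]
tool_rot: [-0.094, 0.996, -0.0, 0.001]
ft_force: [1.0, 0.2, -0.7]
grip_width: 0.0778
grip_force: 0.0
```

```bash
python3 -c "
from h import *
go(.495,-.299,.275)"
```

```text
t 31.27 pos [ 0.5278 -0.054   0.2832] down [ 0.002 -0.001 -1.   ] ydir [-0.186  0.982 -0.001] tool mm [  77.9 -234.6    8.2] grip 0.0778 0.0 F [ 1.   0.2 -0.7]
```

Grip height for the 70 mm flask: TCP z = 0.155.

send_rows(
  deltas="8 -20 0 0 0 0 1;14 -45 0 0 0 0 1;18 -50 0 0 0 0 1;18 -50 0 0 0 0 1;12 -45 0 0 0 0 1;8 -25 10 0 0 0 1;0 0 30 0 0 0 1;0 0 30 0 0 0 1;0 0 10 0 0 0 1;0 0 0 0 0 0 1",
)

```text
time: 32.52
position: [0.4948, -0.2992, 0.2008]
tool_rot: [-0.094, 0.996, 0.0, -0.0]
ft_force: [-0.1, -0.3, 0.1]
grip_width: 0.0873
grip_force: 0.0
```

```bash
python3 -c "
from h import *
go(.495,-.299,.155)
s=cam('scene');a=s['image'][150:300,220:420,::-1];cv2.imwrite('pics/k1.png',cv2.resize(a,(800,600),interpolation=cv2.INTER_CUBIC))"
```

```text
t 32.52 pos [ 0.4948 -0.2992  0.2008] down [-0.001  0.    -1.   ] ydir [-0.187  0.982  0.001] tool mm [-0.3  0.2 45.8] grip 0.0873 0.0 F [-0.1 -0.3  0.1]
```

View pics/k1.png

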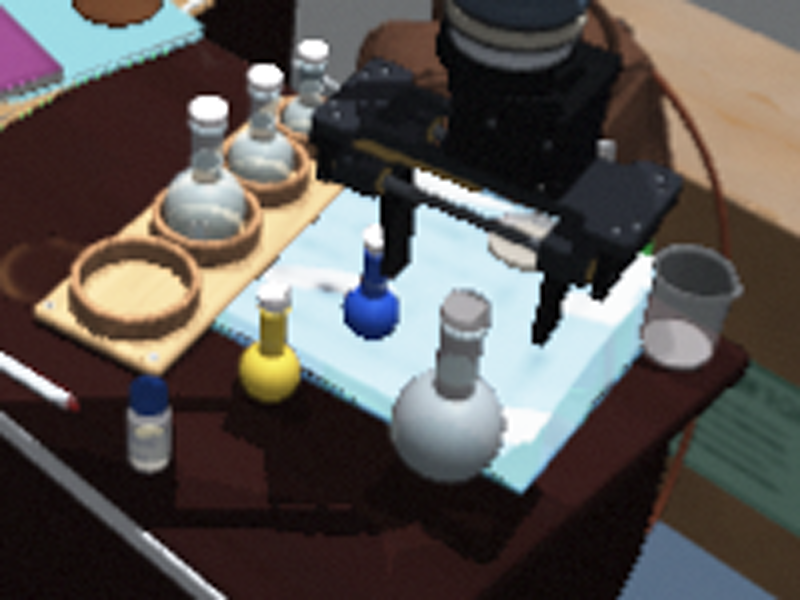

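Three flasks are home in their rings; the fingers straddle the 70 mm flask (stopper (465,310)). Descend and grip.

send_rows(
  deltas="0 0 18 0 0 0 1;0 0 15 0 0 0 1;0 0 10 0 0 0 1;0 0 3 0 0 0 1;0 0 0 0 0 0 0.5;0 0 0 0 0 0 0.4;0 0 0 0 0 0 0.3;0 0 0 0 0 0 0.2;0 0 0 0 0 0 0.1;0 0 0 0 0 0 0",
  newtons=20,
)

```text
time: 33.83
position: [0.4948, -0.2994, 0.1548]
tool_rot: [-0.094, 0.996, -0.0, 0.0]
ft_force: [0.5, 0.6, 1.5]
grip_width: 0.0348
grip_force: 0.0
```

send_rows(
  deltas="0 0 0 0 0 0 0;0 0 0 0 0 0 0;0 0 0 0 0 0 0;0 0 0 0 0 0 0",
)

```text
time: 34.33
position: [0.4948, -0.2993, 0.1548]
tool_rot: [-0.094, 0.996, 0.0, -0.0]
ft_force: [-0.1, -0.7, 0.8]
grip_width: 0.0284
grip_force: 20.0
```

```bash
python3 -c "
from h import *
go(.495,-.299,.155)
go(.444,-.072,.155)"
```

```text
t 34.33 pos [ 0.4948 -0.2993  0.1548] down [-0.  0. -1.] ydir [-0.186  0.982  0.   ] tool mm [-0.3  0.3 -0.2] grip 0.0284 20.0 F [-0.1 -0.7  0.8]
t 34.33 pos [ 0.4948 -0.2993  0.1548] down [-0.  0. -1.] ydir [-0.186  0.982  0.   ] tool mm [ 7.500e+00  2.328e+02 -2.000e-01] grip 0.0284 20.0 F [-0.1 -0.7  0.8]
```

send_rows(
  deltas="0 0 -15 0 0 0 0;0 0 -40 0 0 0 0;0 0 -40 0 0 0 0;0 0 -20 0 0 0 0;1 20 0 0 0 0 0;1 40 0 0 0 0 0;2 45 0 0 0 0 0;2 45 0 0 0 0 0;1 40 0 0 0 0 0;0 28 0 0 0 0 0",
)

```text
time: 35.58
position: [0.4445, -0.0831, 0.2687]
tool_rot: [-0.094, 0.996, 0.001, -0.002]
ft_force: [0.3, 0.1, -2.3]
grip_width: 0.0287
grip_force: 20.0
```

send_rows(
  deltas="0 15 10 0 0 0 0;0 0 30 0 0 0 0;0 0 15 0 0 0 0;0 0 0 0 0 0 0;0 0 0 0 0 0 0",
)

```text
time: 36.2
position: [0.4445, -0.0718, 0.2146]
tool_rot: [-0.094, 0.996, 0.0, -0.0]
ft_force: [-0.1, -0.7, -1.7]
grip_width: 0.0285
grip_force: 20.0
```

```bash
python3 -c "
from h import *
go(.444,-.072,.169)
s=cam('scene');a=s['image'][140:245,200:340,::-1];cv2.imwrite('pics/l1.png',cv2.resize(a,(640,480),interpolation=cv2.INTER_CUBIC))"
```

```text
t 36.2 pos [ 0.4445 -0.0718  0.2146] down [-0.  0. -1.] ydir [-0.186  0.983  0.   ] tool mm [ 0.5 -0.1 45.6] grip 0.0285 20.0 F [-0.1 -0.7 -1.7]
```

View pics/l1.png

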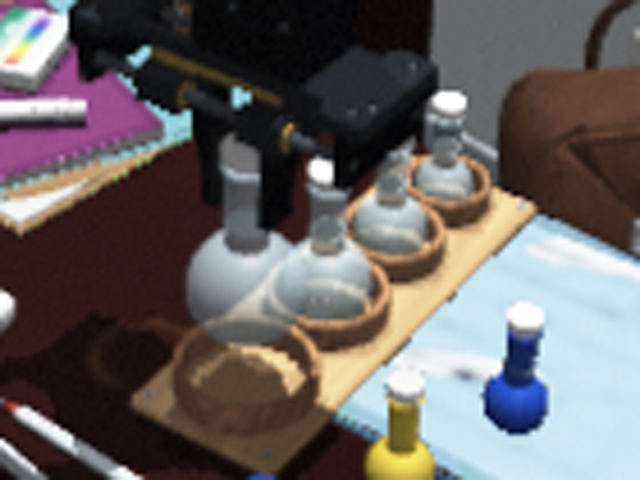

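The 70 mm flask hangs upright above ring_70 (ball (245,285), ring (247,370)). Lower it.

send_rows(
  deltas="0 0 10 0 0 0 0;0 0 10 0 0 0 0;0 0 8 0 0 0 0;0 0 6 0 0 0 0;0 0 4 0 0 0 0;0 0 3 0 0 0 0;0 0 2 0 0 0 0;0 0 1 0 0 0 0;0 0 0 0 0 0 0;0 0 0 0 0 0 0",
)

```text
time: 37.5
position: [0.4446, -0.0718, 0.1709]
tool_rot: [-0.094, 0.996, -0.0, 0.0]
ft_force: [-0.4, -0.1, -1.3]
grip_width: 0.0286
grip_force: 20.0
```

send_rows(
  deltas="0 0 1 0 0 0 0;0 0 0 0 0 0 0;0 0 0 0 0 0 0",
)

```text
time: 37.88
position: [0.4445, -0.0717, 0.1697]
tool_rot: [-0.094, 0.996, 0.0, -0.0]
ft_force: [-0.0, 0.0, -1.6]
grip_width: 0.0286
grip_force: 20.0
```

send_rows(
  deltas="0 0 0.7 0 0 0 0;0 0 0 0 0 0 0;0 0 0 0 0 0 0",
)

```text
time: 38.25
position: [0.4445, -0.0718, 0.169]
tool_rot: [-0.094, 0.996, -0.0, 0.0]
ft_force: [-0.1, -1.0, -0.8]
grip_width: 0.029
grip_force: 20.0
```

send_rows(
  deltas="0 0 0.7 0 0 0 0;0 0 0 0 0 0 0;0 0 0 0 0 0 0",
)

```text
time: 38.62
position: [0.4446, -0.0718, 0.1687]
tool_rot: [-0.094, 0.996, -0.0, 0.0]
ft_force: [0.1, 0.4, 4.9]
grip_width: 0.0286
grip_force: 20.0
```

send_rows(
  deltas="0 0 -0.5 0 0 0 0;0 0 0 0 0 0 0.4;0 0 0 0 0 0 0.6;0 0 0 0 0 0 0.8;0 0 0 0 0 0 1;0 0 0 0 0 0 1;0 0 -10 0 0 0 1;0 0 -30 0 0 0 1;0 0 -50 0 0 0 1;0 0 -50 0 0 0 1",
)

```text
time: 39.88
position: [0.4441, -0.0716, 0.3108]
tool_rot: [-0.094, 0.996, -0.0, -0.0]
ft_force: [0.5, 0.0, -0.6]
grip_width: 0.0868
grip_force: 0.0
```

send_rows(
  deltas="0 40 0 0 0 0 1;0 50 0 0 0 0 1;0 50 0 0 0 0 1;0 30 0 0 0 0 1;0 0 0 0 0 0 1;0 0 0 0 0 0 1",
)

```text
time: 40.62
position: [0.413, 0.0949, 0.3093]
tool_rot: [-0.094, 0.996, -0.0, 0.0]
ft_force: [0.8, 1.0, 0.2]
grip_width: 0.0868
grip_force: 0.0
```

```bash
python3 -c "
from h import *
s=cam('scene');a=s['image'][130:280,130:330,::-1];cv2.imwrite('pics/m1.png',cv2.resize(a,(800,600),interpolation=cv2.INTER_CUBIC))
t=cam('top');P,_=cloud(t)
for x,y,h in [(.664,-.027,.084),(.5995,-.04,.096),(.5277,-.054,.11),(.4445,-.072,.128)]:
    q=P[(np.hypot(P[:,0]-x,P[:,1]-y)<.015)&(P[:,2]>h)];print(len(q),np.round(np.median(q,0),4) if len(q) else '', h+.014)"
```

```text
63 [ 0.6626 -0.0268  0.0966] 0.098
79 [ 0.5992 -0.039   0.1088] 0.11
98 [ 0.5279 -0.054   0.1233] 0.124
129 [ 0.4436 -0.071   0.1408] 0.14200000000000002
```

View pics/m1.png

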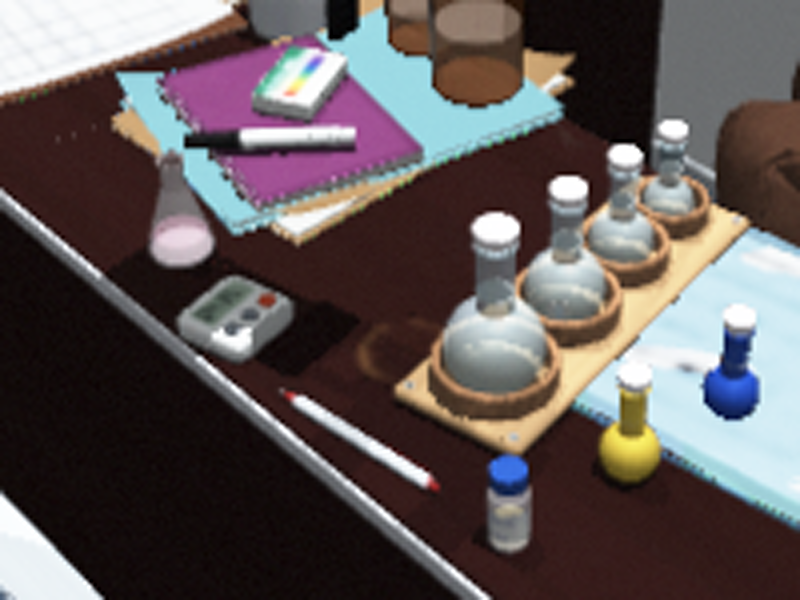

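All four flasks stand home, with stopper tops within 2 mm of the expected heights. The conical flask (182,225) and vial (508,510) are untouched.

```bash
python3 -c "
from h import *
print(robot.hand_in())"
```

```text
the job is handed in; nothing more can be done
None
```

All four round flasks stand upright in their matching cork rings, smallest to largest; the conical flask and vial were left where they stood, and the job is handed in at about 41 s of the 96 s allowed.

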